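Close up the test chamber

TASK

Push the tray with the metal cone fully home into the clear test chamber, then push the chamber's hinged clear lid down until it is fully shut, without letting it slam. The cone must stay standing in its tray; pick nothing up, and leave the other things on the deck where they are.

Things in the scene. Friction and masses are not known exactly. Their poses are not given: they have to be found in the camera images.
- chamber: Fixed clear-walled chamber on a steel base, 140 mm deep (its x) by 136 mm wide (its y), wall tops 100 mm above the deck; walls 6 mm thick. Origin on the deck under the centre of the walls. Its x axis points from the open front, where the tray comes out, to the back, where the lid is hinged; z up.
- tray (a joint): How far the tray stands out of the chamber's front, m: 0 = fully home against its stop, 0.09 = fully out. It slides along the chamber's x (pushing it toward the chamber's +x closes it) with about 2 N of friction and stays where it is left.
- tray_push (a point): Middle of the blue patch on the outer face of the tray's dark grey front plate. The plate is upright, 136 mm wide, 8 mm thick, from 14 to 100 mm above the deck (this point is at 75 mm); nothing sticks out of it. With the tray home, this point lies 79 mm to the chamber's -x from its origin.
- tray_floor (a point): Centre of the tray's inner floor, 20 mm above the deck; axes as the chamber's. The floor is 130 mm (x) by 102 mm (y) with a rim 8 mm high at the sides and back.
- lid (a joint): Opening angle of the lid, rad: 0 = shut, lying flat on the chamber, 1.57 would be upright, 1.45 = its open stop; at the start it stands at 0.95 to 1.4, leaning over the chamber. Its hinge is stiff (about 0.28 N m, 3 N at the blue pad), so it stays at any angle where it is left.
- lid_hinge (a point): Middle of the lid's hinge line, which runs along the chamber's y: 70 mm to the chamber's +x from its origin, 100 mm above the deck. Axes turn with the lid: with the lid shut they are the chamber's; from the hinge the lid reaches to this point's -x, and its outer face looks to this point's +z.
- lid_push (a point): Middle of the blue pad on the lid's outer (upper) face, on the lid's centre line, 118 mm from the hinge line; 8 mm above the lid's underside. The lid is a clear plate in an aluminium frame, 148 mm from hinge to free edge, 136 mm wide, 8 mm thick; nothing sticks out of its outer face. Shut, this point is 108 mm above the deck.
- cone_centre (a point): Half-way up the loose aluminium cone with a dark cap standing on the tray floor: 58 mm high, 64 mm across the foot, 0.2 to 0.42 kg. Its z is up.
- spare_cone_centre (a point): Half-way up a loose brass cone, 58 mm high, 64 mm across, beside the chamber: leave alone.
- collar: White plastic sleeve (upright tube), 60 mm across, 70 mm high, on the deck beside the chamber; origin under its centre: leave alone.
- jar: Jar with a black cap, 60 mm across, 75 mm high; origin under its centre: leave alone.
- bottle: White bottle with a blue cap, 52 mm across, 110 mm high; origin under its centre: leave alone.
- screwdriver: Screwdriver lying on the deck; leave alone.
- cup: Steel cup, 72 mm across, 60 mm high; origin under its centre: leave alone.
Not all that is in view belongs to the job. Leave any orange or purple look-alike of the part that bears cone_centre alone.

How it is judged:
By the outcome, as a careful person would: the job done as asked, in the order asked, and still so for the second after the job is handed in, with the robot touching nothing.
It also fails if it takes over 45 s, if anything falls off the work surface, if the arm or the gripper's body presses on something with over 40 N, if the wrist force passes 120 N, or if a joint passes its speed limit or range.

ROBOT

A 6-joint arm with a two-finger parallel gripper is mounted at the origin on the work surface. World frame = base frame: x ahead of the robot, y to its left, z up, the work surface at z = 0. Lengths are in m, angles in degrees, forces in N, time in s.
With the tool pointing down it reaches from about 0.375 to 0.9 m from the base axis. Payload 3.1 kg.
Tool frame: the origin (TCP) lies midway between the tips of the shut fingers; the grasp point (between the pads) lies 19 mm behind it; z points along the fingers, y is the line along which they close (so a half turn about z gives the same grasp; the last joint's range is limited). The gripper opens to 87 mm and grips with 3 to 60 N. Pads are 19 mm wide; open, the fingers measure 117 mm over their backs; the gripper's body (75 mm by 190 mm) begins 51 mm behind the grasp point.
Start: joints at [-79.784, 30.224, 82.088, -0, 67.689, -10.227], TCP at [0.218, -0.586, 0.223] pointing down, gripper open.
Joint ranges: [-176.69, 176.69], [-43.24, 126.21], [12.49, 139.97], [-82, 262], [0, 151.66], [-163.58, 163.58]. Speed limits (degrees/s): [159.86, 159.86, 180, 180, 180, 180].

INTERFACE

Orientations are given as a 3x3 rotation matrix whose columns are the frame's x, y, z axes.
In Python, from rig import read_state, capture, camera_info, hand_in gives the robot as it stands.
- The arm moves only by the tool drive_tool, never from a script. Its argument "motion" is a list of rows, each a list of 2 entries, a list of its own where there are three numbers: the shift along the tool's x, y, z in mm, then the turn, a rotation vector about the tool's x, y, z in rad. A call has 1 to 5 rows; each row shifts and turns the commanded pose from where the row before left it, along the tool's axes as they then stand; what a row does not reach is not made up. A row lasts 1/10 s, in which the tool goes at most 50 mm and 8.59 degrees, less where a joint would pass 70% of its speed; a pose out of reach is approached as far as the arm can. A call is refused whole if a number of a shift passes 50 or a number of a turn 0.15, either way. A call with a gripper value outside its range is refused whole. "gripper" is the opening, from 0 (shut) to 1 (fully open), set as the call begins (left out, the last holds). The fingers move at their own pace and stop on an object; the grip force is fixed at half the most. Time passes only in rows, so rows that do not move let the fingers close. It gives the time, the measured TCP pose, the force, the opening and the grip force at its end, in the units of the state.
- read_state(): the state, without advancing time (a new reading comes with each control period).
- capture(name): name is "scene" or "top"; returns the picture (420x560x3 uint8, red, green, blue); there is no depth.
- camera_info(name): a dict with "fovy" (degrees; the focal length in pixels is half the picture's height over the tangent of half this angle, whatever the lens; pixels are square), "cx", "cy" (the principal point, pixels), "xyz" and "orientation" of the camera in the world. Camera axes: x right, y down, z forward; pixel columns grow to the right and rows downward; lengths in m; the calibration is good to about 2 mm. A picture is of the moment at which its call begins. camera_info takes no time and is no camera call.
- hand_in(): hands the job in; it is judged then, once.
The state is a dict: "time_s": time; "joint_positions": joint angles; "qvel": joint speeds; "tau": joint torques, N m; "position": TCP position; "tcp_rot": TCP orientation; "force": force on the tool from outside, world axes, zero at the start; "moment": the same for the moment, N m; "opening": opening from 0.0 (shut) to 1.0 (fully open); "grasp_force": force on a finger pad.
Only numpy, scipy, OpenCV 4.12 (cv2) and the standard library are available. Lean on these libraries where they do the work, as an engineer would, in place of code of your own. Each camera call takes 0.05 s, during which the arm holds its last target. There are 200 camera calls.

## Working session

There is one attempt and no reset: what is moved stays moved. The work goes in short steps, Python scripts to look and compute and a tool call to move; the robot and the scene stay as the last step left them, time stands still between calls to the robot, and variables do not carry over. Pictures are saved under pics/ and viewed, at most 10 in all, crops included, and the job is handed in when it is done.

Besides the shell and the picture viewer there is one more tool, called after "Request:" in YAML: its name, and indented under it one key for each argument. drive_tool: Moves the arm, as the interface text tells. Its arguments: {"type":"object","properties":{"motion":{"type":"array","items":{"type":"array"}},"gripper":{"type":"number"}},"required":["motion"]}

```bash
mkdir -p pics
python3 - <<'E'
from rig import *
import cv2
for n in("scene","top"):
    cv2.imwrite(f"pics/{n}0.png",capture(n)[:,:,::-1]); print(camera_info(n))
s=read_state();print(s["position"],s["tcp_rot"],s["time_s"])
E
```

```text
{'fovy': 50.493961939430676, 'cx': 280.13369690172914, 'cy': 209.85075168494615, 'xyz': array([ 1.24276277, -0.58680806,  0.99916702]), 'orientation': array([[ 0.64601001,  0.53519044, -0.54428142],
       [ 0.76320088, -0.46591949,  0.44770912],
       [-0.01398168, -0.70462063, -0.70944646]])}
{'fovy': 44.60498953268666, 'cx': 271.31045978507893, 'cy': 209.57152774998184, 'xyz': array([0.18446008, 0.00420964, 1.67370537]), 'orientation': array([[ 2.80483569e-03, -9.80317535e-01,  1.97407354e-01],
       [-9.99995821e-01, -2.88783161e-03, -1.32558362e-04],
       [ 7.00028484e-04, -1.97406157e-01, -9.80321539e-01]])}
[ 0.21820002 -0.58498236  0.22165872] [[ 9.37016317e-01  3.49285410e-01 -3.51055958e-04]
 [ 3.49285421e-01 -9.37014419e-01  1.91653250e-03]
 [ 3.40472346e-04 -1.91844095e-03 -9.99998102e-01]] 0.1
```

View pics/scene0.png

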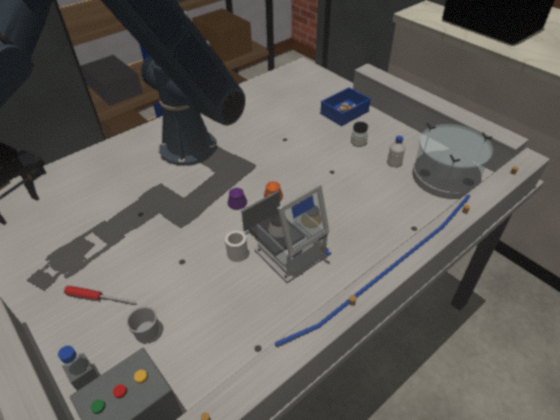

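View pics/top0.png

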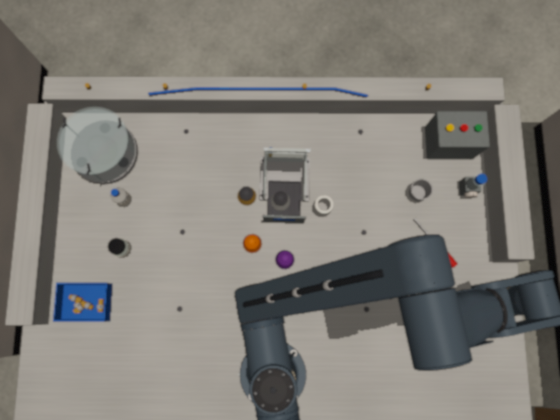

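The scene picture shows the chamber at about (290,230), with the tray towards the robot. In the top view it is at about (286,180), with the brass cone at (247,196) and the collar at (324,205). I'll zoom in on both.

Run:
```python
import cv2,numpy as np
a=cv2.imread("pics/scene0.png")[175:285,220:350];b=cv2.imread("pics/top0.png")[135:275,225:355]
r=lambda i:cv2.resize(i,None,fx=600/140*i.shape[0]/i.shape[0],fy=600/140,interpolation=2)
cv2.imwrite("pics/a.png",cv2.resize(a,None,fx=5,fy=5,interpolation=2));cv2.imwrite("pics/b.png",cv2.resize(b,None,fx=4,fy=4,interpolation=2))
```

```text
(no output)
```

View pics/a.png

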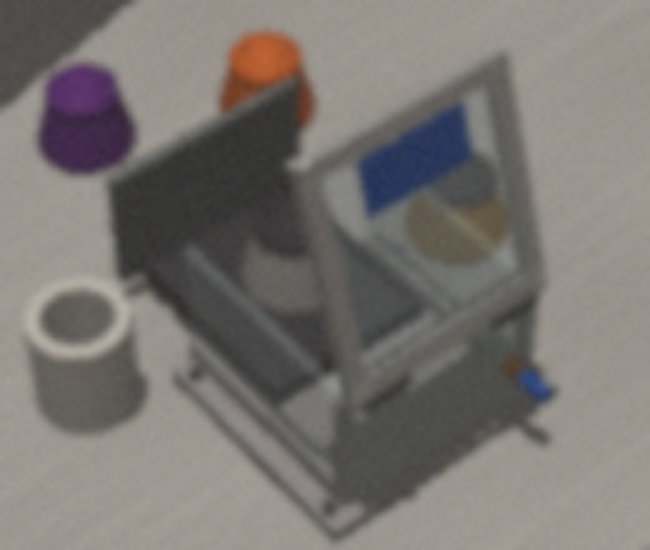

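View pics/b.png

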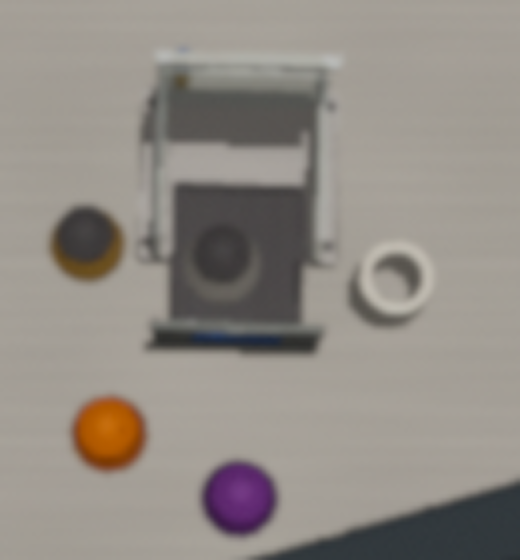

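```bash
cat > fit.py <<'E'
import numpy as np
from rig import camera_info
from scipy.optimize import least_squares
def proj(n,P):
    c=camera_info(n);f=210/np.tan(np.radians(c["fovy"]/2))
    q=c["orientation"].T@(P-c["xyz"]);return np.array([c["cx"]+f*q[0]/q[2],c["cy"]+f*q[1]/q[2]])
def pt(p,k,y,dx=0,z=0):
    x0,y0,a,d,l=p
    if k=="plate":v=[-.075-d+dx,y,z]
    elif k=="lid":v=[.07-dx*np.cos(l)+z*np.sin(l),y,.1+dx*np.sin(l)+z*np.cos(l)]
    else: v=[dx,y,z]
    c,s=np.cos(a),np.sin(a);return np.array([x0+c*v[0]-s*v[1],y0+s*v[0]+c*v[1],v[2]])
S=lambda u,v:np.array([220+u/5,175+v/5]);T=lambda u,v:np.array([225+u/4,135+v/4])
h=.068
obs=[("scene",S(110,182),("plate",-h,0,.1)),("scene",S(298,80),("plate",h,0,.1)),
("scene",S(300,165),("lid",-h,.148,.004)),("scene",S(505,57),("lid",h,.148,.004)),
("scene",S(350,400),("lid",-h,0,.004)),("scene",S(543,283),("lid",h,0,.004)),
("top",T(152,325),("plate",h,0,.1)),("top",T(325,332),("plate",-h,0,.1)),
("top",T(148,349),("plate",h,-.004,.014)),("top",T(318,352),("plate",-h,-.004,.014)),
("top",T(156,57),("lid",h,.148,.004)),("top",T(340,60),("lid",-h,.148,.004))]
if __name__=="__main__":
    r=least_squares(lambda p:np.concatenate([proj(n,pt(p,*k))-o for n,o,k in obs]),[.6,0,0,.06,1.2],loss="soft_l1")
    print(r.x,np.degrees(r.x[2]));print(r.fun.reshape(-1,2).round(1))
    p=r.x
    print("push",pt(p,"plate",0,-.004,.075),"lidpush",pt(p,"lid",0,.118,.008))
E
python3 fit.py
```

```text
[ 0.6268839  -0.03957923 -0.02538452  0.07145362  1.25949124] -1.4544256530417827
[[-1.3 -1.7]
 [-1.6 -1.9]
 [-1.9 -0.2]
 [-1.  -2.7]
 [ 0.1  1.2]
 [ 0.1 -0.4]
 [-0.7 -0.7]
 [-0.5 -1.2]
 [ 0.7 -0.6]
 [-0.5 -0.2]
 [-0.6 -1.5]
 [-0.1 -1. ]]
push [ 0.47647875 -0.03576045  0.075     ] lidpush [ 0.66834246 -0.04063186  0.2147787 ]
```

Request:
drive_tool:
  motion:
    - [[0,0,0],[0,0,0.0764]]
    - [[0,0,0],[0,0,0.0764]]
    - [[0,0,0],[0,0,0.0764]]
    - [[0,0,0],[0,0,0.0764]]
    - [[0,0,0],[0,0,0.0764]]
  gripper: 0

```text
time_s: 0.6
position: [0.2183, -0.5852, 0.222]
tcp_rot: [[1.0, -0.028, -0.0], [-0.028, -1.0, 0.001], [-0.0, -0.001, -1.0]]
force: [-0.7, 0.8, -0.3]
opening: 0.63
grasp_force: 0.0
```

Request:
drive_tool:
  motion:
    - [[13.5,-37,0],[0,0,0]]
    - [[13.5,-37,0],[0,0,0]]
    - [[13.5,-37,0],[0,0,0]]
    - [[13.5,-37,0],[0,0,0]]
    - [[13.5,-37,0],[0,0,0]]

```text
time_s: 1.1
position: [0.2907, -0.4006, 0.2222]
tcp_rot: [[1.0, -0.026, -0.0], [-0.026, -1.0, 0.001], [-0.0, -0.001, -1.0]]
force: [0.4, -1.3, 0.6]
opening: 0.172
grasp_force: 0.0
```

Request:
drive_tool:
  motion:
    - [[13.5,-37,0],[0,0,0]]
    - [[13.5,-37,0],[0,0,0]]
    - [[13.5,-37,0],[0,0,0]]
    - [[13.5,-37,0],[0,0,0]]
    - [[13.5,-37,0],[0,0,0]]

```text
time_s: 1.6
position: [0.3628, -0.2175, 0.2224]
tcp_rot: [[1.0, -0.026, -0.0], [-0.026, -1.0, 0.0], [-0.0, -0.0, -1.0]]
force: [-0.2, -0.1, 0.2]
opening: 0.005
grasp_force: 0.0
```

Request:
drive_tool:
  motion:
    - [[13.5,-37,0],[0,0,0]]
    - [[13.5,-37,0],[0,0,0]]
    - [[13.5,-37,0],[0,0,0]]
    - [[13.5,-37,0],[0,0,0]]
    - [[13.5,-37,0],[0,0,0]]

```text
time_s: 2.1
position: [0.4349, -0.0342, 0.2224]
tcp_rot: [[1.0, -0.025, -0.0], [-0.025, -1.0, 0.0], [-0.0, -0.0, -1.0]]
force: [0.2, 0.0, 0.5]
opening: 0.002
grasp_force: 0.0
```

Request:
drive_tool:
  motion:
    - [[0,0,34],[0,0,0]]
    - [[0,0,34],[0,0,0]]
    - [[0,0,34],[0,0,0]]
    - [[0,0,34],[0,0,0]]
    - [[0,0,31],[0,0,0]]

```text
time_s: 2.6
position: [0.4346, -0.0357, 0.0541]
tcp_rot: [[1.0, -0.025, -0.0], [-0.025, -1.0, 0.0], [-0.0, -0.0, -1.0]]
force: [0.4, -0.3, 0.3]
opening: 0.006
grasp_force: 0.0
```

Request:
drive_tool:
  motion:
    - [[5,0,0],[0,0,0]]
    - [[5,0,0],[0,0,0]]
    - [[5,0,0],[0,0,0]]
    - [[4,0,0],[0,0,0]]
    - [[4,0,0],[0,0,0]]

```text
time_s: 3.1
position: [0.4591, -0.0367, 0.0569]
tcp_rot: [[1.0, -0.025, 0.003], [-0.025, -1.0, -0.001], [0.003, 0.001, -1.0]]
force: [-0.0, -0.3, -0.5]
opening: 0.004
grasp_force: 0.0
```

Request:
drive_tool:
  motion:
    - [[4,0,0],[0,0,0]]
    - [[4,0,0],[0,0,0]]
    - [[4,0,0],[0,0,0]]
    - [[4,0,0],[0,0,0]]
    - [[4,0,0],[0,0,0]]

```text
time_s: 3.6
position: [0.4771, -0.0367, 0.0554]
tcp_rot: [[1.0, -0.025, -0.002], [-0.025, -1.0, 0.001], [-0.002, -0.0, -1.0]]
force: [-1.9, 0.4, 1.7]
opening: 0.002
grasp_force: 1.1
```

Request:
drive_tool:
  motion:
    - [[5,0,0],[0,0,0]]
    - [[5,0,0],[0,0,0]]
    - [[5,0,0],[0,0,0]]
    - [[5,0,0],[0,0,0]]
    - [[5,0,0],[0,0,0]]

```text
time_s: 4.1
position: [0.503, -0.0375, 0.0554]
tcp_rot: [[1.0, -0.025, -0.0], [-0.025, -1.0, 0.0], [-0.0, -0.0, -1.0]]
force: [-2.0, 0.8, 0.6]
opening: 0.003
grasp_force: 1.1
```

Request:
drive_tool:
  motion:
    - [[5,0,0],[0,0,0]]
    - [[5,0,0],[0,0,0]]
    - [[4,0,0],[0,0,0]]
    - [[3,0,0],[0,0,0]]
    - [[3,0,0],[0,0,0]]

```text
time_s: 4.6
position: [0.5228, -0.0381, 0.0555]
tcp_rot: [[1.0, -0.025, -0.0], [-0.025, -1.0, 0.0], [-0.0, -0.0, -1.0]]
force: [-1.7, 0.6, -0.1]
opening: 0.005
grasp_force: 1.1
```

Request:
drive_tool:
  motion:
    - [[2,0,0],[0,0,0]]
    - [[2,0,0],[0,0,0]]
    - [[2,0,0],[0,0,0]]
    - [[2,0,0],[0,0,0]]
    - [[2,0,0],[0,0,0]]

```text
time_s: 5.1
position: [0.5327, -0.0383, 0.0555]
tcp_rot: [[1.0, -0.025, -0.0], [-0.025, -1.0, 0.0], [-0.0, -0.0, -1.0]]
force: [-2.1, 0.7, -1.7]
opening: 0.007
grasp_force: 1.0
```

Request:
drive_tool:
  motion:
    - [[1,0,0],[0,0,0]]
    - [[1,0,0],[0,0,0]]
    - [[1,0,0],[0,0,0]]
    - [[1,0,0],[0,0,0]]
    - [[1,0,0],[0,0,0]]

```text
time_s: 5.6
position: [0.5357, -0.0384, 0.0555]
tcp_rot: [[1.0, -0.025, -0.004], [-0.025, -1.0, 0.0], [-0.004, -0.0, -1.0]]
force: [-8.2, -1.3, 4.2]
opening: 0.002
grasp_force: 3.8
```

Request:
drive_tool:
  motion:
    - [[1,0,0],[0,0,0]]
    - [[1,0,0],[0,0,0]]
    - [[0,0,0],[0,0,0]]

```text
time_s: 5.9
position: [0.5355, -0.0384, 0.0555]
tcp_rot: [[1.0, -0.024, -0.009], [-0.024, -1.0, 0.001], [-0.009, -0.001, -1.0]]
force: [-10.4, -2.5, 5.8]
opening: 0.003
grasp_force: 5.0
```

Request:
drive_tool:
  motion:
    - [[-6,0,0],[0,0,0]]
    - [[-6,0,-10],[0,0,0]]
    - [[0,0,-40],[0,0,0]]
    - [[0,0,-40],[0,0,0]]
    - [[0,0,-40],[0,0,0]]

```text
time_s: 6.4
position: [0.5286, -0.0384, 0.1879]
tcp_rot: [[1.0, -0.025, 0.003], [-0.025, -1.0, -0.001], [0.003, 0.001, -1.0]]
force: [0.8, -0.3, 0.3]
opening: 0.008
grasp_force: 0.0
```

Request:
drive_tool:
  motion:
    - [[0,0,-40],[0,0,0]]
    - [[0,0,-40],[0,0,0]]
    - [[0,0,-35],[0,0,0]]
    - [[0,0,0],[0,0,0]]

```text
time_s: 6.8
position: [0.5318, -0.0391, 0.3075]
tcp_rot: [[1.0, -0.025, 0.016], [-0.025, -1.0, -0.004], [0.016, 0.004, -1.0]]
force: [-0.5, -0.5, -0.4]
opening: 0.006
grasp_force: 0.0
```

Run:
```python
from rig import *
import cv2
i=capture("scene")[165:295,210:360,::-1]
cv2.imwrite("pics/c.png",cv2.resize(i,None,fx=4.5,fy=4.5,interpolation=2))
s=read_state();print(s["position"],s["tcp_rot"],s["force"])
```

```text
[ 0.53003111 -0.03875121  0.3044872 ] [[ 0.99963994 -0.0249557   0.00985929]
 [-0.02493048 -0.99968561 -0.00267324]
 [ 0.0099229   0.00242648 -0.99994782]] [ 0.19837936 -1.12259799 -0.10218266]
```

View pics/c.png

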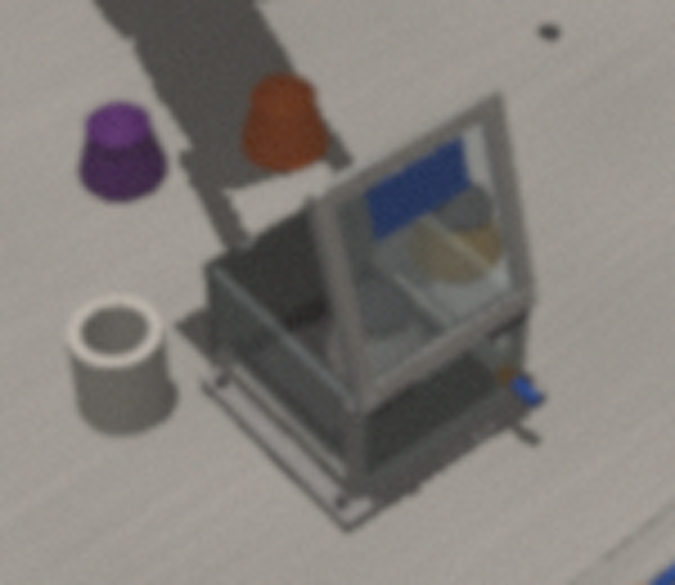

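The tray plate now sits flush with the chamber walls, at about (260,240) in the crop. The cone is standing and the lid hasn't moved, so next I go over the lid to its outer face.

Request:
drive_tool:
  motion:
    - [[36,0,0],[0,0,0]]
    - [[36,0,0],[0,0,0]]
    - [[36,0,0],[0,0,0]]
    - [[36,0,0],[0,0,0]]
    - [[36,0,0],[0,0,0]]

```text
time_s: 7.35
position: [0.7085, -0.0426, 0.2988]
tcp_rot: [[1.0, -0.025, -0.002], [-0.025, -1.0, 0.001], [-0.002, -0.001, -1.0]]
force: [0.6, 0.1, -0.4]
opening: 0.007
grasp_force: 0.0
```

Request:
drive_tool:
  motion:
    - [[0,0,20],[0,0,0]]
    - [[0,0,25],[0,0,0]]
    - [[0,0,25],[0,0,0]]
    - [[0,0,20],[0,0,0]]
    - [[0,0,0],[0,0,0]]

```text
time_s: 7.85
position: [0.7045, -0.0421, 0.205]
tcp_rot: [[1.0, -0.025, -0.01], [-0.025, -1.0, 0.002], [-0.01, -0.002, -1.0]]
force: [-0.4, -0.1, -0.6]
opening: 0.004
grasp_force: 0.0
```

Request:
drive_tool:
  motion:
    - [[-4,0,0],[0,0,0]]
    - [[-4,0,0],[0,0,0]]
    - [[-4,0,0],[0,0,0]]
    - [[-4,0,0],[0,0,0]]
    - [[-4,0,0],[0,0,0]]

```text
time_s: 8.35
position: [0.6875, -0.0423, 0.2115]
tcp_rot: [[1.0, -0.025, 0.001], [-0.025, -1.0, -0.0], [0.001, 0.0, -1.0]]
force: [0.5, 0.0, -1.1]
opening: 0.008
grasp_force: 0.0
```

Request:
drive_tool:
  motion:
    - [[-5.5,0,0.5],[0,0,0]]
    - [[-5.5,0,0.5],[0,0,0]]
    - [[-5.5,0,0.5],[0,0,0]]
    - [[-5.5,0,0.5],[0,0,0]]
    - [[-5.5,0,1],[0,0,0]]

```text
time_s: 8.85
position: [0.6602, -0.0416, 0.2077]
tcp_rot: [[1.0, -0.025, 0.001], [-0.025, -1.0, -0.0], [0.001, 0.0, -1.0]]
force: [2.1, 0.4, -0.6]
opening: 0.004
grasp_force: 1.0
```

Request:
drive_tool:
  motion:
    - [[-5,0,2.5],[0,0,0]]
    - [[-5,0,2.5],[0,0,0]]
    - [[-5,0,2.5],[0,0,0]]
    - [[-5,0,3],[0,0,0]]

```text
time_s: 9.25
position: [0.6399, -0.0411, 0.1969]
tcp_rot: [[1.0, -0.025, 0.0], [-0.025, -1.0, -0.0], [0.0, 0.0, -1.0]]
force: [2.4, -0.7, 0.4]
opening: 0.011
grasp_force: 0.9
```

In contact, at about 2.5 N. I'll follow the arc.

Request:
drive_tool:
  motion:
    - [[-4.5,0,3.5],[0,0,0]]
    - [[-4.5,0,3.5],[0,0,0]]
    - [[-4.5,0,4],[0,0,0]]
    - [[-4,0,4],[0,0,0]]

```text
time_s: 9.65
position: [0.6222, -0.0406, 0.1817]
tcp_rot: [[1.0, -0.025, -0.0], [-0.025, -1.0, 0.0], [-0.0, -0.0, -1.0]]
force: [1.4, -0.4, 0.7]
opening: 0.001
grasp_force: 0.8
```

Request:
drive_tool:
  motion:
    - [[-4,0,4],[0,0,0]]
    - [[-4,0,4.5],[0,0,0]]
    - [[-3.5,0,4.5],[0,0,0]]
    - [[-3,0,5],[0,0,0]]

```text
time_s: 10.05
position: [0.6078, -0.0402, 0.1637]
tcp_rot: [[1.0, -0.025, -0.0], [-0.025, -1.0, 0.0], [-0.0, -0.0, -1.0]]
force: [1.9, 0.8, 1.1]
opening: 0.006
grasp_force: 0.8
```

Request:
drive_tool:
  motion:
    - [[-2.5,0,5],[0,0,0]]
    - [[-2.5,0,5],[0,0,0]]
    - [[-2.5,0,5],[0,0,0]]
    - [[-2,0,5],[0,0,0]]

```text
time_s: 10.45
position: [0.5979, -0.0399, 0.1435]
tcp_rot: [[1.0, -0.025, -0.001], [-0.025, -1.0, 0.0], [-0.001, -0.0, -1.0]]
force: [-0.5, -0.4, 1.7]
opening: 0.002
grasp_force: 0.8
```

Request:
drive_tool:
  motion:
    - [[-1.5,0,4],[0,0,0]]
    - [[-1.5,0,4],[0,0,0]]
    - [[-1,0,4],[0,0,0]]
    - [[-1,0,4],[0,0,0]]
    - [[-1,0,3],[0,0,0]]

```text
time_s: 10.95
position: [0.5927, -0.0399, 0.1247]
tcp_rot: [[1.0, -0.025, 0.0], [-0.025, -1.0, 0.0], [0.0, -0.0, -1.0]]
force: [0.4, 1.5, 1.5]
opening: 0.007
grasp_force: 0.7
```

Request:
drive_tool:
  motion:
    - [[-0.5,0,2],[0,0,0]]
    - [[-0.5,0,2],[0,0,0]]
    - [[0,0,2],[0,0,0]]
    - [[0,0,2],[0,0,0]]
    - [[0,0,2],[0,0,0]]

```text
time_s: 11.45
position: [0.5914, -0.0398, 0.1148]
tcp_rot: [[1.0, -0.025, -0.001], [-0.025, -1.0, 0.0], [-0.001, -0.0, -1.0]]
force: [-1.2, 0.7, 0.7]
opening: 0.005
grasp_force: 0.7
```

Request:
drive_tool:
  motion:
    - [[0,0,1.5],[0,0,0]]
    - [[0,0,1.5],[0,0,0]]
    - [[0,0,1.5],[0,0,0]]
    - [[0,0,1],[0,0,0]]
    - [[0,0,1],[0,0,0]]

```text
time_s: 11.95
position: [0.5917, -0.0399, 0.1085]
tcp_rot: [[1.0, -0.025, -0.0], [-0.025, -1.0, -0.0], [-0.0, 0.0, -1.0]]
force: [-1.3, -0.4, 2.1]
opening: 0.002
grasp_force: 0.8
```

Request:
drive_tool:
  motion:
    - [[0,0,1],[0,0,0]]
    - [[0,0,0.5],[0,0,0]]
    - [[0,0,0.5],[0,0,0]]
    - [[0,0,0],[0,0,0]]

```text
time_s: 12.35
position: [0.5917, -0.0399, 0.1083]
tcp_rot: [[1.0, -0.025, 0.0], [-0.025, -1.0, -0.0], [0.0, 0.0, -1.0]]
force: [-3.8, 1.1, 10.0]
opening: 0.007
grasp_force: 5.7
```

The lid is bottomed at 108 mm with 10 N. I'll retract straight up, clear of everything, and check.

Request:
drive_tool:
  motion:
    - [[0,0,-5],[0,0,0]]
    - [[0,0,-25],[0,0,0]]
    - [[0,0,-40],[0,0,0]]
    - [[0,0,-40],[0,0,0]]
    - [[0,0,-40],[0,0,0]]

```text
time_s: 12.85
position: [0.592, -0.0399, 0.2579]
tcp_rot: [[1.0, -0.025, 0.001], [-0.025, -1.0, -0.0], [0.001, -0.0, -1.0]]
force: [0.5, -0.3, -0.3]
opening: 0.004
grasp_force: 0.0
```

Request:
drive_tool:
  motion:
    - [[-25,0,-10],[0,0,0]]
    - [[-40,0,0],[0,0,0]]
    - [[-40,0,0],[0,0,0]]
    - [[-20,0,0],[0,0,0]]
    - [[0,0,0],[0,0,0]]

```text
time_s: 13.35
position: [0.464, -0.036, 0.2666]
tcp_rot: [[1.0, -0.026, -0.002], [-0.026, -1.0, 0.001], [-0.002, -0.0, -1.0]]
force: [0.4, 0.1, -0.7]
opening: 0.003
grasp_force: 0.0
```

Run:
```python
from rig import *
import cv2
from fit import *
im=capture("scene")
i=im[165:295,210:360,::-1]
cv2.imwrite("pics/d.png",cv2.resize(i,None,fx=4.5,fy=4.5,interpolation=2))
p=[.627,-.0396,-.0254,0,0]
for l in (0,.05):
  p[4]=l;print(l,[((proj("scene",pt(p,"lid",y,.148,.008))-[210,165])*4.5).round() for y in(-.068,.068)])
print(read_state()["force"])
```

```text
0 [array([202., 253.]), array([372., 155.])]
0.05 [array([202., 246.]), array([373., 147.])]
[ 0.59873893 -0.63883307 -0.40469569]
```

View pics/d.png

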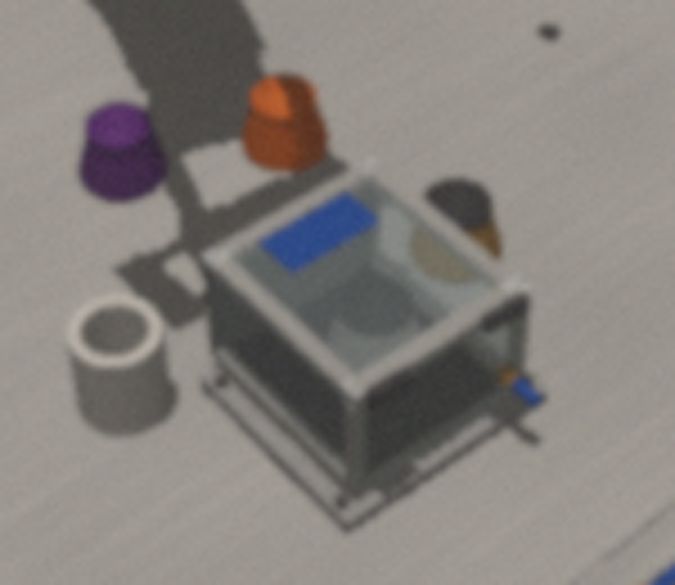

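The lid lies flat: its free corners, at about (210,255) and (370,165), match the shut prediction. The cone stands at about (375,300) inside, and the neighbouring things haven't moved.

```bash
python3 -c "
from rig import *
print(hand_in())"
```

```text
the job is handed in; nothing more can be done
None
```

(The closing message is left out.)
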